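# Seat the capacitor, feel the contact gap

### The arm

A 7-joint arm with a two-finger parallel gripper is mounted at the origin on the work surface. World frame = base frame: x ahead of the robot, y to its left, z up, the work surface at z = 0. Lengths are in m, angles in rad, forces in N, time in s.
With the tool pointing down it reaches from about 0.425 to 0.975 m from the base axis. Payload 16.7 kg.
Tool frame: the origin (TCP) lies at the very end of the fingers, on their centre line; the grasp point (between the pads) lies 19 mm behind it; z points along the fingers, y is the line along which they close (so a half turn about z gives the same grasp; the last joint's range is limited). The gripper opens to 85 mm and grips with 20 to 120 N. Pads are 22 mm wide; open, the fingers measure 114 mm over their backs; the gripper's body (76 mm by 85 mm) begins 54 mm behind the grasp point. The pads swing forward as they close: fully open they stand 13 mm farther back than shut.
Start: joints at [-1.474, 0.426, 0.074, 1.606, -0.034, 1.111, -0.067], TCP at [0.164, 0.655, 0.231] pointing down, gripper open.
Joint ranges: [-2.85, 2.85], [-0.5, 2.14], [-1.23, 1.37], [0.21, 2.46], [-1.02, 4.16], [0.16, 2.05], [-2.73, 2.73]. Speed limits (rad/s): [1.89, 1.89, 2.39, 2.39, 3.01, 3.01, 3.01].

### API

Orientations are given as a rotation vector (axis times angle).
In Python, from workcell import robot gives the robot as it stands.
- The arm moves only by the shell command python3 -m inch 'ROWS'. ROWS is JSON, a list of rows, each an object of numbers: "gripper": the finger opening in mm, from 0 to 85.4; "dx", "dy", "dz": the shift along the tool's x, y, z normalised to -1 to 1, where 1 is 0.12 m; "ax", "ay", "az": the turn, a rotation vector about the tool's x, y, z normalised to -1 to 1, where 1 is pi rad. A call has 1 to 20 rows; each row is the pose to reach, as a shift and turn from the pose commanded when the call began, along the tool's axes at that moment, turning the shorter way round; what a row does not reach only later rows make up. A row lasts 1/8 s, in which the tool goes at most 62.5 mm and 10.7 degrees, less where a joint would pass 70% of its speed; a pose out of reach is approached as far as the arm can. A call with a number of a shift or a turn outside -1 to 1 is refused whole. A call with a gripper value outside its range is refused whole. The fingers move at their own pace and stop on an object; the grip force is fixed at half the most. Time passes only in rows, so rows that repeat a pose let the fingers close. It gives the time, the measured TCP pose, the force, the opening and the grip force at its end, in the units of the state.
- robot.state(): the state, without advancing time (a new reading comes with each control period).
- robot.read_camera(name): name is "side" or "top"; returns a dict with "frame" (480x640x3 uint8, blue, green, red), "K" (3x3 intrinsics, pixels), "dist" ([k1, k2, p1, p2, k3] as OpenCV has them; the pictures are not rectified), "rvec" (rotation vector, rad) and "tvec" (3), from world to camera coordinates, as OpenCV has them. Camera axes: x right, y down, z forward; pixel columns grow to the right and rows downward; lengths in m; the calibration is good to about 2 mm. A picture is of the moment at which its call begins. There is no depth.
- robot.close_job(): hands the job in; it is judged then, once.
The state is a dict: "time": time; "joint_pos": joint angles; "joint_vel": joint speeds; "joint_torque": joint torques, N m; "ee_pos": TCP position; "tool_rot": TCP orientation; "contact_force": force on the tool from outside, world axes, zero at the start; "wrist_torque": the same for the moment, N m; "width": finger opening in m; "grasp_force": force on a finger pad.
Only numpy, scipy, OpenCV 4.12 (cv2) and the standard library are available. Lean on these libraries where they do the work, as an engineer would, in place of code of your own. Each camera call takes 0.05 s, during which the arm holds its last target. There are 200 camera calls.

### The job

Refit the tall capacitor on the drive's mounting bracket: lower it upright and gently to the bottom of the deep cup and let go of it. Then draw the test blade out of its stand and slide it straight down between the two copper contact plates until it drags snugly against both of them, without forcing it or driving it to the bottom, and finish still holding the blade there in the gripper. Leave the other parts lying on the bench alone.

Things in the scene. Friction and masses are not known exactly. Their poses are not given: they have to be found in the camera images.
- capacitor_centre (a point): centre of the tall capacitor: a loose grey upright cylinder with an aluminium top, 36 mm in diameter, 95 mm tall, about 110 g, standing on the mat at the start; this point is on its axis, 47.5 mm above its underside; z points up its axis
- bracket: the mounting bracket, fixed: a white base plate 100 mm (x) by 200 mm (y) by 10 mm thick, origin at the centre of its underside; z up. On it stand the deep cup (axis at y = +55 mm) and the pair of copper contact plates (centred at y = -55 mm)
- cup_mouth (a point): centre of the mouth of the deep aluminium cup, at rim height, 60 mm above the mat; bore 46 mm, outside 54 mm, inner floor 46 mm below the rim (14 mm above the mat)
- jaw_mouth (a point): the point above the gap between the two copper plates, at the height of their tops, 85 mm above the mat and 75 mm above the base plate's upper face; axes as the bracket. The plates face each other along x and are 44 mm wide along y. The flared mouth is 22 to 26 mm wide along x, 8 to 12 mm wide 10 mm lower. Go in straight down from this point, slowly
- plate_a: the flat upright copper plate on the -x side of the gap, 75 mm tall; origin in the middle of the gap at the level of the base plate's upper face. Both plates together float along x by up to 8 mm with a weak centring spring (0.25 N per mm), so that they follow the blade
- plate_b: the slanting sprung copper plate on the +x side, origin as plate_a. Below the flare the gap narrows by 0.16 mm per mm of depth; 34 to 65 mm below the mouth (it differs each time) it becomes narrower than the blade. There both plates begin to grip the tip, with about 5 N from each side, rising by about 0.8 N per mm farther down
- blade_handle (a point): centre of the wooden handle of the test blade: 60 g, loose, standing tip down in its stand. The handle is 14 mm (x) by 34 mm (y) by 50 mm (z) tall; below it a steel blade 4 mm thick (x), 22 mm wide (y), 85 mm long. This point lies 110 mm above the tip; z points from the tip up to the handle. The two faces of the blade are alike (half a turn makes no difference)
- blade_tip (a point): middle of the lower end of the steel blade; axes as the handle
- stand: the stand of the test blade, fixed to the bench: a grey plastic sleeve 24 mm (x) by 44 mm (y), 95 mm tall, with a slot 10 mm by 30 mm, open at the top, on a foot 70 mm by 80 mm; origin at the centre of its underside. The handle rests on the sleeve's top edge
- choke_centre (a point): bystander: copper-wound ring 48 mm in diameter, 18 mm tall, its centre
- terminal_block: bystander: green stepped terminal block 30 by 90 by 42 mm, origin at the centre of its underside
- screwdriver: bystander: screwdriver lying on the mat, origin under its middle
Mind the look-alikes: they are no part of the job. What is shaped like the part that bears blade_handle but green or yellow is not meant.

How it is judged:
On the way, in this order (a step that is already met when the one before it is completed fails the run):
1. the tall capacitor stands upright on the floor of the cup and is let go (horizontal distance between capacitor_centre and cup_mouth below 0.008 m and z of capacitor_centre in the frame of bracket below 0.066 m and angle between capacitor_centre's own z axis and vertical below 0.12 rad and contact force between capacitor and the fingers below 0.1 N and linear speed of capacitor below 0.02 m/s), for 0.2 s.
2. the blade, held in the gripper, drags against both plates (contact force between blade and plate_a between 3 and 14 N and contact force between blade and plate_b between 3 and 14 N and z of blade_tip in the frame of bracket between 0.0125 and 0.06 m and x of blade_tip in the frame of jaw_mouth between -0.012 and 0.012 m and y of blade_tip in the frame of jaw_mouth between -0.012 and 0.012 m and angle between the x axis of blade_tip and the x axis of bracket, either way round below 0.17 rad and angle between blade_tip's own z axis and vertical below 0.12 rad and contact force between blade and the fingers above 3 N and linear speed of blade below 0.01 m/s and contact force between blade and stand below 0.2 N), for 0.2 s.
At the end, for the whole second after the job is handed in: Capacitor at rest on the cup floor, upright, untouched (within 8 mm, 0.12 rad). Blade still, gripped by the fingers, out of its stand, upright and square to the plates (0.12, 0.17 rad), tip over 25 mm below the mouth, 2.5 mm clear of the base, each plate pressing it with 3 to 14 N (all of step 1 and all of step 2); the arm keeps its last pose, push and grip.
It fails at once if the capacitor is dropped or plunged into the cup (faster than 0.35 m/s over or in the cup) (horizontal distance between capacitor_centre and cup_mouth below 0.025 m and z of capacitor_centre in the frame of bracket below 0.125 m and linear speed of capacitor above 0.35 m/s).
It fails at once if the capacitor is jammed against the bracket (over 50 N) (contact force between capacitor and bracket above 50 N).
It fails at once if the blade is forced against the bracket or its plates (over 40 N) (contact force between blade and bracket above 40 N).
It fails at once if the choke, terminal block or screwdriver is moved by over 25 mm (distance of any of choke_centre, terminal_block, screwdriver from where it was at the start of the episode above 0.025 m).
It also fails if it takes over 59 s, if anything falls off the work surface, if the arm or the gripper's body presses on something with over 40 N, if the wrist force passes 120 N, or if a joint passes its speed limit or range.

## Working session

There is one attempt and no reset: what is moved stays moved. The work goes in short steps, Python scripts to look and compute and a shell command to move; the robot and the scene stay as the last step left them, time stands still between calls to the robot, and variables do not carry over. Pictures are saved under pics/ and viewed, at most 12 in all, crops included, and the job is handed in when it is done.

```bash
mkdir -p pics; ls; python3 - <<'E'
from workcell import robot
import cv2,pickle
for n in("side","top"):
    d=robot.read_camera(n); cv2.imwrite(f"pics/{n}0.png",d["frame"]); pickle.dump(d,open(f"{n}0.pkl","wb"))
    R=cv2.Rodrigues(d["rvec"])[0]; print(n,-R.T@d["tvec"],d["K"],d["dist"])
print(robot.state())
E
```

```text
pics
side [0.51991466 0.77121737 0.64841418] [[557.42096911   0.         325.60007917]
 [  0.         557.42096911 228.62337362]
 [  0.           0.           1.        ]] [-0.12729584  0.          0.          0.          0.        ]
top [0.47318684 0.01637877 0.85349509] [[438.41271978   0.         321.72578888]
 [  0.         438.41271978 242.5588706 ]
 [  0.           0.           1.        ]] [-0.00195165  0.          0.          0.          0.        ]
{'time': 0.1, 'joint_pos': array([-1.47448539,  0.42666047,  0.07385827,  1.60654076, -0.03408013,
        1.11081713, -0.0670901 ]), 'joint_vel': array([-0.00104772, -0.00025571, -0.00093847, -0.00119379,  0.0014271 ,
        0.00010377, -0.00163775]), 'joint_torque': array([ 6.48138041e-03, -9.51541328e+01,  3.77087429e+00, -4.64411688e+01,
        1.96661416e-02,  6.63803119e-03,  5.56229452e-05]), 'ee_pos': array([0.16420045, 0.65433973, 0.23068778]), 'tool_rot': array([-3.85169785e-01, -3.11784862e+00,  1.83113476e-03]), 'contact_force': array([0.56167323, 0.52853742, 0.42165284]), 'wrist_torque': array([-0.04849974, -0.03511149,  0.00718699]), 'grasp_force': 0.0, 'width': 0.08539371124674269}
```

View pics/top0.png

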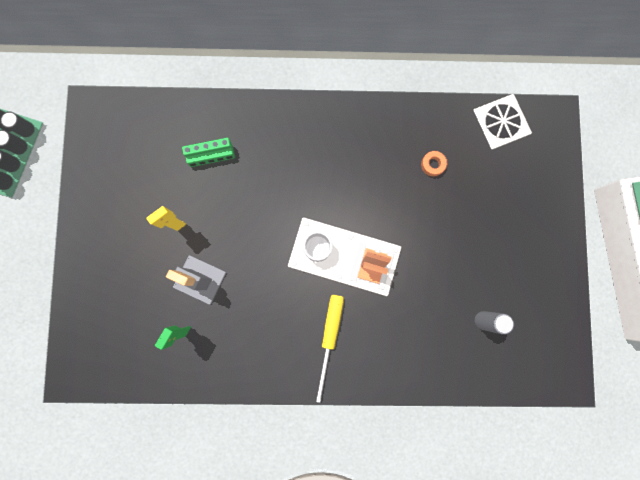

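View pics/side0.png

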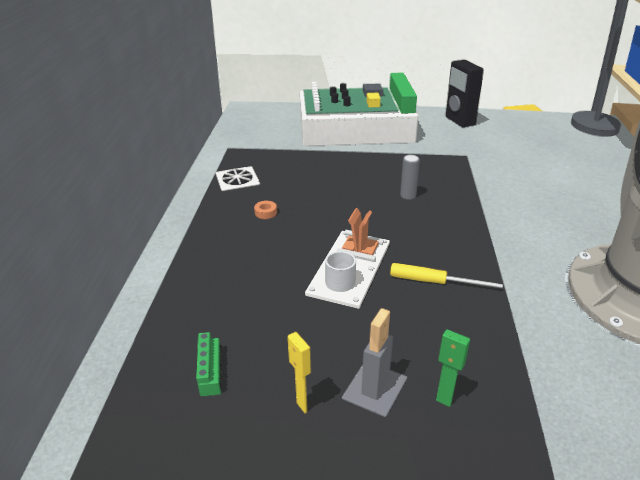

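The top view shows the capacitor at (503,324), the cup at (318,246), the contact plates at (375,265), and the wooden handle at (180,278) on the grey stand. The side view agrees: capacitor at (410,175), cup at (340,270), plates at (360,230), handle at (380,330). The green and yellow blades are the decoys.

```bash
cat > h.py <<'E'
import cv2,numpy as np,pickle
def load(n): return pickle.load(open(n+".pkl","rb"))
def ray(d,uv):
    R=cv2.Rodrigues(d["rvec"])[0]; p=cv2.undistortPoints(np.array([[uv]],float),d["K"],d["dist"])[0,0]
    return -R.T@np.ravel(d["tvec"]), R.T@np.array([p[0],p[1],1])
def onz(d,uv,z):
    o,v=ray(d,uv); return o+v*(z-o[2])/v[2]
def tri(d1,u1,d2,u2):
    o,a=ray(d1,u1);q,b=ray(d2,u2); s,t=np.linalg.lstsq(np.c_[a,-b],q-o,rcond=None)[0]
    return (o+s*a+q+t*b)/2, np.linalg.norm(o+s*a-q-t*b)
def proj(d,p): return cv2.projectPoints(np.array([p],float),d["rvec"],d["tvec"],d["K"],d["dist"])[0].ravel()
def big(mask,box):
    x0,y0,x1,y1=box; m=np.zeros_like(mask); m[y0:y1,x0:x1]=mask[y0:y1,x0:x1]
    return max(cv2.findContours(m,cv2.RETR_EXTERNAL,cv2.CHAIN_APPROX_NONE)[0],key=cv2.contourArea)
E
python3 - <<'E'
from h import *
np.set_printoptions(precision=4,suppress=True)
t=load("top0");s=load("side0")
def hsv(d): return cv2.cvtColor(d["frame"],cv2.COLOR_BGR2HSV)
H=hsv(t);S=hsv(s)
def rect(c,d,z):
    r=cv2.minAreaRect(c); P=np.array([onz(d,p,z) for p in cv2.boxPoints(r)]); e=np.diff(np.r_[P,P[:1]],axis=0)
    i=np.argmax(np.linalg.norm(e[:2],axis=1)); print(" rect c",P.mean(0),"sizes",np.linalg.norm(e[:2],axis=1),"long axis deg",np.degrees(np.arctan2(e[i,1],e[i,0])), "px",r[0])
# capacitor top
m=cv2.inRange(H,(0,0,170),(180,60,255)); c=big(m,(470,300,525,345)); (u,r)=cv2.minEnclosingCircle(c); print("cap",onz(t,u,.095),u,r, r*.76/438)
m2=cv2.inRange(S,(0,0,150),(180,60,255)); c=big(m2,(395,148,425,175)); e=cv2.fitEllipse(c);print("cap side",e, tri(t,u,s,e[0]), onz(s,e[0],.095))
# bracket plate
c=big(m,(280,210,410,300)); print("bracket"); rect(cv2.convexHull(c),t,.01)
print(cv2.approxPolyDP(cv2.convexHull(c),6,True).reshape(-1,2))
# handle
for d,X,box,nm in((t,H,(150,255,215,300),"top"),(s,S,(360,300,400,355),"side")):
    m=cv2.inRange(X,(8,50,150),(22,200,255)); c=big(m,box); print("handle",nm,cv2.boundingRect(c)); 
    if nm=="top": rect(c,t,.145)
# stand foot
m=cv2.inRange(H,(90,0,70),(130,90,130)); c=big(m,(160,250,230,310)); print("foot"); rect(c,t,.006)
for n,d,b in(("a",t,(285,210,410,300)),("b",t,(145,245,235,310)),("c",s,(300,200,400,310)),("d",s,(340,300,420,420))):
    pass
a=cv2.resize(t["frame"][210:300,285:410],None,fx=5.5,fy=5.5,interpolation=2)[:495,:690]
b=cv2.resize(t["frame"][250:310,150:235],None,fx=5.5,fy=5.5,interpolation=2)
g=np.zeros((600,800,3),np.uint8)
g[:300,:400]=cv2.resize(t["frame"][220:295,300:400],(400,300),interpolation=2)
g[:300,400:]=cv2.resize(t["frame"][245:320,150:250],(400,300),interpolation=2)
g[300:,:400]=cv2.resize(s["frame"][200:275,310:410],(400,300),interpolation=2)
g[300:,400:]=cv2.resize(t["frame"][285:360,450:550],(400,300),interpolation=2)
cv2.imwrite("pics/crops.png",g)
E
```

```text
cap [ 0.4212 -0.3096  0.095 ] (503.3888854980469, 323.3888854980469) 9.768092155456543 0.016949201000335555
cap side ((411.3612060546875, 150.4001922607422), (5.3412675857543945, 38.62397003173828), 91.06114196777344) (array([ 0.4222, -0.3002,  0.1169]), np.float64(0.001128512092928934)) [ 0.4175 -0.3443  0.095 ]
bracket
 rect c [ 0.5403 -0.0412  0.01  ] sizes [0.1016 0.2039] long axis deg -105.99605273892797 px (344.55047607421875, 256.1651611328125)
[[302 218]
 [400 246]
 [388 294]
 [288 266]]
handle top (165, 269, 30, 17)
 rect c [0.4912 0.2319 0.145 ] sizes [0.018  0.0464] long axis deg -111.62713503837065 px (179.8994140625, 277.5414123535156)
handle side (369, 308, 21, 45)
foot
 rect c [0.478  0.2253 0.006 ] sizes [0.041  0.0525] long axis deg -120.4539801078662 px (205.15020751953125, 286.63092041015625)
```

View pics/crops.png

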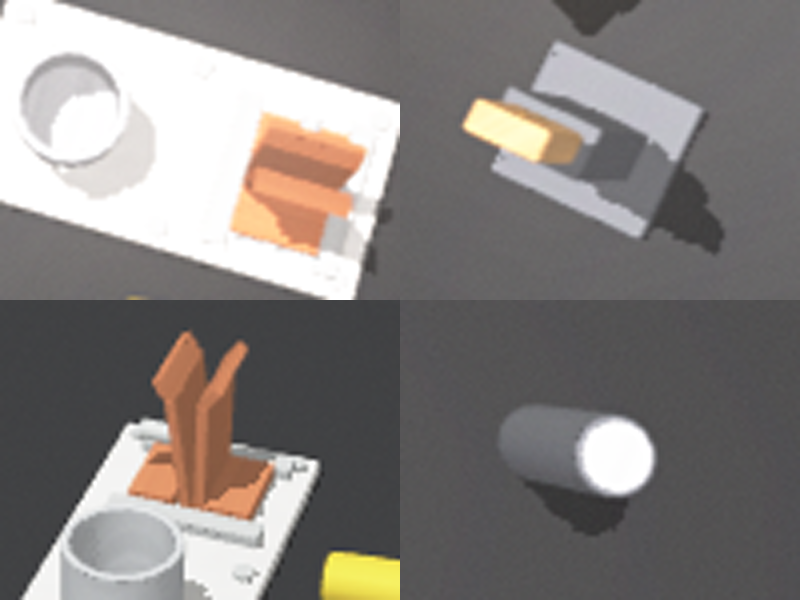

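The crops show the cup rim clearly and the plates' long direction along the bracket y axis. The handle's top face has corners at about (169.5,269.5), (188,278), (184,285.5) and (166,277), and the capacitor disc is at (503.5,323.5).

```bash
python3 - <<'E'
from h import *
np.set_printoptions(precision=4,suppress=True)
t=load("top0");s=load("side0")
P=np.array([onz(t,p,.145) for p in((169.5,269.5),(188.25,278.25),(184.25,285.5),(165.75,276.75))]);print("handle",P.mean(0),[np.linalg.norm(P[i]-P[i-1]) for i in range(4)],[np.degrees(np.arctan2(*(P[i]-P[j])[1::-1])) for i,j in((0,1),(3,2))])
F=[onz(t,(150+(x-400)/4,245+y/4),.008) for x,y in((557,42),(706,110),(641,238))];print("foot",F,(F[0]+F[2])/2,np.linalg.norm(F[0]-F[1]),np.linalg.norm(F[2]-F[1]),np.degrees(np.arctan2(*(F[0]-F[1])[1::-1])),np.degrees(np.arctan2(*(F[1]-F[2])[1::-1])))
# cup rim: outer circle in crop approx x 18..126,y 54..166 
g=cv2.cvtColor(t["frame"],cv2.COLOR_BGR2GRAY)
print("cup",onz(t,(300+72/4,220+108/4),.06))
B=[onz(t,p,.01) for p in((302,218),(400,246),(388,294),(288,266))];B=np.array(B);print("br",B.mean(0),[np.degrees(np.arctan2(*(B[i]-B[j])[1::-1])) for i,j in((0,1),(3,2),(1,2),(0,3))])
# side checks
for n,p in(("cap",(.4212,-.3096,.095)),("capbase",(.4212,-.3096,0)),("cuprim",(.5555,.0117,.06)),("handle top",P.mean(0)),("jaw",(.5251,-.0941,.085)),("jaw",(.5251,-.0941,.085))): print(n,proj(s,p),proj(t,p))
# side: jaw tops crop px
m=cv2.inRange(s["frame"],(110,110,110),(255,255,255));c=big(m,(320,245,362,292));print(cv2.boundingRect(c))
gs=cv2.cvtColor(s["frame"],cv2.COLOR_BGR2GRAY); print(gs[152:204:3,400:424:2])
E
```

```text
handle [0.4912 0.2367 0.145 ] [np.float64(0.01287210319400842), np.float64(0.03349524917790041), np.float64(0.013032506095935266), np.float64(0.03307012924980038)] [np.float64(66.04043528901065), np.float64(65.78491056378446)]
foot [array([0.5371, 0.2577, 0.008 ]), array([0.5055, 0.1851, 0.008 ]), array([0.4443, 0.2137, 0.008 ])] [0.4907 0.2357 0.008 ] 0.07923732424182393 0.0675548549848953 66.43122191899243 -25.055222597563912
cup [0.552  0.0106 0.06  ]
br [ 0.5406 -0.0411  0.01  ] [np.float64(74.76861342657197), np.float64(75.15798934565883), np.float64(-14.315041003560774), np.float64(-15.059029971159474)]
cap [410.513 157.566] [503.3825 323.4007]
capbase [407.1667 195.2995] [482.3213 319.7459]
cuprim [339.9381 259.0692] [317.4137 245.08  ]
handle top [380.4274 315.0535] [176.9323 277.4933]
jaw [359.6432 214.0931] [377.4162 261.6758]
jaw [359.6432 214.0931] [377.4162 261.6758]
(320, 245, 42, 47)
[[178 177 193 191 195 192 190 190 192 190 188 189]
 [ 65  65  72 141 192 202 188 169  81  65  66  66]
 [ 66  69 167 230 230 229 228 227 226 157  65  65]
 [ 66  75 110 132 157 188 188 171 142 101  65  66]
 [ 65  80 108 111 112 112 108 104  93  84  65  66]
 [ 65  83 108 112 111 111 108 103  95  82  66  65]
 [ 66  93 109 112 113 111 106 101  93  80  65  65]
 [ 65 101 110 112 111 110 105 100  90  76  66  65]
 [ 68 103 110 111 111 110 104  99  89  70  65  66]
 [ 68 105 110 112 111 109 104  97  89  67  66  67]
 [ 70 106 110 112 111 108 103  96  85  66  66  67]
 [ 73 107 112 113 111 107 101  93  84  66  66  65]
 [ 76 107 111 112 109 106  98  92  80  45  45  44]
 [ 84 108 111 111 109 105  98  91  71  45  44  45]
 [ 86 108 111 112 108 103  97  89  62  45  45  60]
 [ 67  89 112 111 107 102  95  85  62  65  64  66]
 [ 65  67  66  67  68  66  65  66  65  66  65  66]
 [ 67  65  66  67  66  66  66  65  65  65  66  65]]
```

```bash
cat > leg.py <<'E'
# python3 leg.py x y z yawdeg(tool y) : prints normalised numbers per leg (legs after the first in the target tool frame)
import sys,numpy as np
from scipy.spatial.transform import Rotation as R
from workcell import robot
def tool(yaw):
    a=np.radians(yaw); y=np.array([np.cos(a),np.sin(a),0]); z=np.array([0,0,-1.]); return np.c_[np.cross(y,z),y,z]
def leg(p,Rc,q,Rt):
    d=Rc.T@(np.array(q)-p)/.12; w=R.from_matrix(Rc.T@Rt).as_rotvec()/np.pi
    print("to",q,"d",d.round(4),"a",w.round(4))
s=robot.state(); p=s["ee_pos"]; Rc=R.from_rotvec(s["tool_rot"]).as_matrix()
print("now",s["time"],p.round(4),"yaw",np.degrees(np.arctan2(Rc[1,1],Rc[0,1])).round(2),"tilt",np.degrees(np.arccos(-Rc[2,2])).round(2),"F",s["contact_force"].round(2),"w",round(s["width"],4),"g",s["grasp_force"],"q",s["joint_pos"].round(2))
a=list(map(float,sys.argv[1:]))
for i in range(0,len(a),4):
    q=a[i:i+3]; Rt=tool(a[i+3]); leg(p,Rc,q,Rt); p=np.array(q); Rc=Rt
E
python3 leg.py .26 .585 .231 -15.3  .36 .51 .231 -15.3 .44 .43 .231 -15.3 .50 .33 .231 -15.3 .53 .22 .231 -15.3  .54 .11 .231 -15.3 .54 0 .231 -15.3 .52 -.11 .231 -15.3 .47 -.215 .231 -15.3 .4212 -.3096 .2 -15.3
```

```text
now 0.1 [0.1642 0.6543 0.2307] yaw 75.92 tilt 0.07 F [0.56 0.53 0.42] w 0.0854 g 0.0 q [-1.47  0.43  0.07  1.61 -0.03  1.11 -0.07]
to [0.26, 0.585, 0.231] d [-0.9149 -0.3662 -0.0021] a [-3.000e-04  3.000e-04  5.068e-01]
to [0.36, 0.51, 0.231] d [-0.383   0.9687  0.    ] a [0. 0. 0.]
to [0.44, 0.43, 0.231] d [-0.4671  0.819   0.    ] a [0. 0. 0.]
to [0.5, 0.33, 0.231] d [-0.6719  0.7022  0.    ] a [0. 0. 0.]
to [0.53, 0.22, 0.231] d [-0.8182  0.483   0.    ] a [0. 0. 0.]
to [0.54, 0.11, 0.231] d [-0.8622  0.3223  0.    ] a [0. 0. 0.]
to [0.54, 0.0, 0.231] d [-0.8842  0.2419  0.    ] a [0. 0. 0.]
to [0.52, -0.11, 0.231] d [-0.9282  0.0811  0.    ] a [0. 0. 0.]
to [0.47, -0.215, 0.231] d [-0.9539 -0.171   0.    ] a [0. 0. 0.]
to [0.4212, -0.3096, 0.2] d [-0.8677 -0.1842  0.2583] a [0. 0. 0.]
```

```bash
python3 -m inch '[{"dx":-0.46,"dy":-0.18,"az":0.2},{"dx":-0.915,"dy":-0.366,"az":0.507},{"dx":-0.915,"dy":-0.366,"az":0.507},{"dx":-0.915,"dy":-0.366,"az":0.507},{"dx":-0.915,"dy":-0.366,"az":0.507},{"dx":-0.915,"dy":-0.366,"az":0.507},{"dx":-0.915,"dy":-0.366,"az":0.507},{"dx":-0.915,"dy":-0.366,"az":0.507},{"dx":-0.915,"dy":-0.366,"az":0.507},{"dx":-0.915,"dy":-0.366,"az":0.507}]' && python3 -m inch '[{"dx":-0.19,"dy":0.48},{"dx":-0.383,"dy":0.969},{"dx":-0.383,"dy":0.969}]' && python3 -m inch '[{"dx":-0.23,"dy":0.41},{"dx":-0.467,"dy":0.819},{"dx":-0.467,"dy":0.819}]' && python3 -m inch '[{"dx":-0.34,"dy":0.35},{"dx":-0.672,"dy":0.702},{"dx":-0.672,"dy":0.702}]' && python3 -m inch '[{"dx":-0.41,"dy":0.24},{"dx":-0.818,"dy":0.483},{"dx":-0.818,"dy":0.483}]'; python3 leg.py .54 .11 .231 -15.3 .54 0 .231 -15.3 .52 -.11 .231 -15.3 .47 -.215 .231 -15.3 .4212 -.3096 .2 -15.3
```

```text
now 0.1 [0.1642 0.6543 0.2307] yaw 75.92 tilt 0.07 F [0.56 0.53 0.42] w 0.0854 g 0.0 q [-1.47  0.43  0.07  1.61 -0.03  1.11 -0.07]
to [0.54, 0.11, 0.231] d [-4.1414e+00 -3.6377e+00  2.0000e-03] a [-3.000e-04  3.000e-04  5.068e-01]
to [0.54, 0.0, 0.231] d [-0.8842  0.2419  0.    ] a [0. 0. 0.]
to [0.52, -0.11, 0.231] d [-0.9282  0.0811  0.    ] a [0. 0. 0.]
to [0.47, -0.215, 0.231] d [-0.9539 -0.171   0.    ] a [0. 0. 0.]
to [0.4212, -0.3096, 0.2] d [-0.8677 -0.1842  0.2583] a [0. 0. 0.]invalid input at $[0]: expected keys gripper, dx, dy, dz, ax, ay, az
```

```bash
python3 -m inch '[{"gripper":75,"dx":-0.46,"dy":-0.18,"dz":0,"ax":0,"ay":0,"az":0.2},{"gripper":75,"dx":-0.915,"dy":-0.366,"dz":0,"ax":0,"ay":0,"az":0.507},{"gripper":75,"dx":-0.915,"dy":-0.366,"dz":0,"ax":0,"ay":0,"az":0.507},{"gripper":75,"dx":-0.915,"dy":-0.366,"dz":0,"ax":0,"ay":0,"az":0.507},{"gripper":75,"dx":-0.915,"dy":-0.366,"dz":0,"ax":0,"ay":0,"az":0.507},{"gripper":75,"dx":-0.915,"dy":-0.366,"dz":0,"ax":0,"ay":0,"az":0.507},{"gripper":75,"dx":-0.915,"dy":-0.366,"dz":0,"ax":0,"ay":0,"az":0.507},{"gripper":75,"dx":-0.915,"dy":-0.366,"dz":0,"ax":0,"ay":0,"az":0.507},{"gripper":75,"dx":-0.915,"dy":-0.366,"dz":0,"ax":0,"ay":0,"az":0.507},{"gripper":75,"dx":-0.915,"dy":-0.366,"dz":0,"ax":0,"ay":0,"az":0.507}]' && python3 -m inch '[{"gripper":75,"dx":-0.19,"dy":0.48,"dz":0,"ax":0,"ay":0,"az":0},{"gripper":75,"dx":-0.383,"dy":0.969,"dz":0,"ax":0,"ay":0,"az":0},{"gripper":75,"dx":-0.383,"dy":0.969,"dz":0,"ax":0,"ay":0,"az":0}]' && python3 -m inch '[{"gripper":75,"dx":-0.23,"dy":0.41,"dz":0,"ax":0,"ay":0,"az":0},{"gripper":75,"dx":-0.467,"dy":0.819,"dz":0,"ax":0,"ay":0,"az":0}]' && python3 -m inch '[{"gripper":75,"dx":-0.34,"dy":0.35,"dz":0,"ax":0,"ay":0,"az":0},{"gripper":75,"dx":-0.672,"dy":0.702,"dz":0,"ax":0,"ay":0,"az":0}]' && python3 -m inch '[{"gripper":75,"dx":-0.41,"dy":0.24,"dz":0,"ax":0,"ay":0,"az":0},{"gripper":75,"dx":-0.818,"dy":0.483,"dz":0,"ax":0,"ay":0,"az":0}]'; python3 leg.py .54 .11 .231 -15.3 .54 0 .231 -15.3 .52 -.11 .231 -15.3 .47 -.215 .231 -15.3 .4212 -.3096 .2 -15.3
```

```text
time: 1.35
ee_pos: [0.2598, 0.5852, 0.231]
tool_rot: [2.497, 1.906, -0.001]
contact_force: [-0.0, -0.9, 0.6]
width: 0.0752
grasp_force: 0.0
time: 1.72
ee_pos: [0.3647, 0.5063, 0.2317]
tool_rot: [2.501, 1.898, 0.001]
contact_force: [0.0, -0.0, 0.2]
width: 0.0754
grasp_force: 0.0
time: 1.98
ee_pos: [0.4403, 0.4297, 0.2312]
tool_rot: [-2.494, -1.91, 0.0]
contact_force: [1.3, -0.3, 0.0]
width: 0.0753
grasp_force: 0.0
time: 2.22
ee_pos: [0.5005, 0.3288, 0.2312]
tool_rot: [-2.495, -1.909, 0.0]
contact_force: [0.2, -0.3, -0.5]
width: 0.0748
grasp_force: 0.0
time: 2.48
ee_pos: [0.53, 0.2187, 0.2312]
tool_rot: [-2.495, -1.909, 0.0]
contact_force: [1.2, -0.0, -0.4]
width: 0.0755
grasp_force: 0.0
now 2.475 [0.53   0.2187 0.2312] yaw -15.18 tilt 0.01 F [ 1.23 -0.02 -0.38] w 0.0755 g 0.0 q [-0.97  0.29  0.57  1.86 -0.18  1.04 -0.59]
to [0.54, 0.11, 0.231] d [-0.8521  0.3175  0.0019] a [-0.      0.      0.0007]
to [0.54, 0.0, 0.231] d [-0.8842  0.2419  0.    ] a [0. 0. 0.]
to [0.52, -0.11, 0.231] d [-0.9282  0.0811  0.    ] a [0. 0. 0.]
to [0.47, -0.215, 0.231] d [-0.9539 -0.171   0.    ] a [0. 0. 0.]
to [0.4212, -0.3096, 0.2] d [-0.8677 -0.1842  0.2583] a [0. 0. 0.]
```

```bash
python3 -m inch '[{"gripper":75,"dx":-0.43,"dy":0.16,"dz":0,"ax":0,"ay":0,"az":0},{"gripper":75,"dx":-0.852,"dy":0.318,"dz":0,"ax":0,"ay":0,"az":0}]' && python3 -m inch '[{"gripper":75,"dx":-0.44,"dy":0.12,"dz":0,"ax":0,"ay":0,"az":0},{"gripper":75,"dx":-0.884,"dy":0.242,"dz":0,"ax":0,"ay":0,"az":0}]' && python3 -m inch '[{"gripper":75,"dx":-0.46,"dy":0.04,"dz":0,"ax":0,"ay":0,"az":0},{"gripper":75,"dx":-0.928,"dy":0.081,"dz":0,"ax":0,"ay":0,"az":0}]' && python3 -m inch '[{"gripper":75,"dx":-0.48,"dy":-0.085,"dz":0,"ax":0,"ay":0,"az":0},{"gripper":75,"dx":-0.954,"dy":-0.171,"dz":0,"ax":0,"ay":0,"az":0}]' && python3 -m inch '[{"gripper":75,"dx":-0.43,"dy":-0.09,"dz":0.0,"ax":0,"ay":0,"az":0},{"gripper":75,"dx":-0.868,"dy":-0.184,"dz":0.2,"ax":0,"ay":0,"az":0},{"gripper":75,"dx":-0.868,"dy":-0.184,"dz":0.258,"ax":0,"ay":0,"az":0}]'|tail -6; python3 leg.py .4212 -.3096 .11 -15.3 .4212 -.3096 .058 -15.3; python3 - <<'E'
from workcell import robot
import cv2,pickle
for n in("side","top"):
    d=robot.read_camera(n); pickle.dump(d,open(n+"1.pkl","wb")); 
    cv2.imwrite(f"pics/{n}1.png",d["frame"])
import numpy as np
s=pickle.load(open("side1.pkl","rb"))["frame"];t=pickle.load(open("top1.pkl","rb"))["frame"]
cv2.imwrite("pics/c1.png",np.hstack([cv2.resize(s[60:220,330:490],(400,400)),cv2.resize(t[250:410,420:580],(400,400))]))
E
```

```text
time: 2.72
ee_pos: [0.5395, 0.11, 0.2313]
tool_rot: [-2.495, -1.909, -0.0]
contact_force: [0.3, 0.1, 0.1]
width: 0.075
grasp_force: 0.0
time: 2.98
ee_pos: [0.5393, 0.0002, 0.2314]
tool_rot: [-2.495, -1.909, -0.0]
contact_force: [1.4, 0.1, -0.0]
width: 0.0751
grasp_force: 0.0
time: 3.22
ee_pos: [0.519, -0.1098, 0.2314]
tool_rot: [-2.495, -1.909, -0.0]
contact_force: [1.6, -1.0, -0.4]
width: 0.0751
grasp_force: 0.0
time: 3.48
ee_pos: [0.4685, -0.2148, 0.2314]
tool_rot: [2.495, 1.909, 0.0]
contact_force: [0.6, -0.4, -0.2]
width: 0.0752
grasp_force: 0.0
time: 3.85
ee_pos: [0.4177, -0.3111, 0.1996]
tool_rot: [-2.501, -1.9, 0.002]
contact_force: [0.6, 0.6, 0.9]
width: 0.0749
grasp_force: 0.0
now 3.85 [ 0.4177 -0.3111  0.1996] yaw -15.54 tilt 0.08 F [0.65 0.59 0.87] w 0.0749 g 0.0 q [-0.17  0.27  0.82  2.02 -0.24  0.95  0.5 ]
to [0.4212, -0.3096, 0.11] d [0.0201 0.0257 0.7463] a [-0.0003  0.0003 -0.0013]
to [0.4212, -0.3096, 0.058] d [0.     0.     0.4333] a [0. 0. 0.]
```

View pics/c1.png

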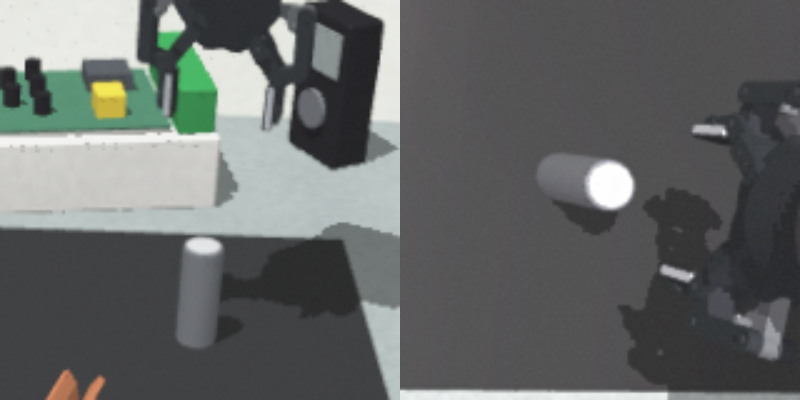

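The fingers straddle the capacitor: its top disc is at about (411,158) in the side view, between and below the fingertips. Descend and grip.

```bash
python3 -m inch '[{"gripper":75,"dx":0.02,"dy":0.026,"dz":0.3,"ax":0,"ay":0,"az":0},{"gripper":75,"dx":0.02,"dy":0.026,"dz":0.6,"ax":0,"ay":0,"az":0},{"gripper":75,"dx":0.02,"dy":0.026,"dz":0.6,"ax":0,"ay":0,"az":0}]' >/dev/null; python3 leg.py .4212 -.3096 .054 -15.3
```

```text
now 4.325 [ 0.4238 -0.3049  0.1271] yaw -15.18 tilt 0.21 F [-0.15 -0.55  1.03] w 0.0755 g 0.0 q [-0.1   0.39  0.75  2.07 -0.36  0.81  0.59]
to [0.4212, -0.3096, 0.054] d [-0.0438 -0.0086  0.6089] a [-0.0012 -0.0001  0.0007]
```

```bash
python3 -m inch '[{"gripper":75,"dx":-0.03,"dy":-0.014,"dz":0.25,"ax":0,"ay":0,"az":0},{"gripper":75,"dx":-0.03,"dy":-0.014,"dz":0.5,"ax":0,"ay":0,"az":0},{"gripper":75,"dx":-0.03,"dy":-0.014,"dz":0.609,"ax":0,"ay":0,"az":0},{"gripper":75,"dx":-0.03,"dy":-0.014,"dz":0.609,"ax":0,"ay":0,"az":0},{"gripper":75,"dx":-0.03,"dy":-0.014,"dz":0.609,"ax":0,"ay":0,"az":0}]'; python3 leg.py .4212 -.3096 .054 -15.3; python3 - <<'E'
from workcell import robot
import cv2,pickle,numpy as np
F={}
for n in("side","top"):
    d=robot.read_camera(n); pickle.dump(d,open(n+"2.pkl","wb")); F[n]=d["frame"]
cv2.imwrite("pics/c2.png",np.hstack([cv2.resize(F["side"][80:240,330:490],(400,400)),cv2.resize(F["top"][250:410,420:580],(400,400))]))
E
```

```text
time: 4.95
ee_pos: [0.4223, -0.3099, 0.0566]
tool_rot: [2.497, 1.905, 0.001]
contact_force: [0.5, 0.2, 0.2]
width: 0.0752
grasp_force: 0.0
now 4.95 [ 0.4223 -0.3099  0.0566] yaw -15.32 tilt 0.09 F [0.47 0.17 0.24] w 0.0752 g 0.0 q [-0.    0.5   0.65  2.11 -0.48  0.67  0.7 ]
to [0.4212, -0.3096, 0.054] d [-0.     -0.0094  0.0213] a [ 0.0005  0.0001 -0.0001]
```

View pics/c2.png

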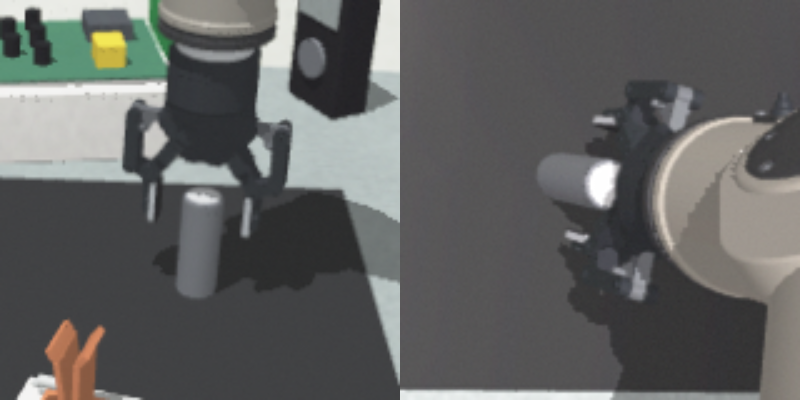

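The capacitor stands centred between the fingers, with its top at about (411,157) in the side view. Now close and lift.

```bash
python3 -m inch '[{"gripper":20,"dx":0,"dy":0,"dz":0,"ax":0,"ay":0,"az":0},{"gripper":20,"dx":0,"dy":0,"dz":0,"ax":0,"ay":0,"az":0},{"gripper":20,"dx":0,"dy":0,"dz":0,"ax":0,"ay":0,"az":0},{"gripper":20,"dx":0,"dy":0,"dz":0,"ax":0,"ay":0,"az":0},{"gripper":20,"dx":0,"dy":0,"dz":0,"ax":0,"ay":0,"az":0},{"gripper":20,"dx":0,"dy":0,"dz":0,"ax":0,"ay":0,"az":0}]'; python3 leg.py .4212 -.3096 .054 -15.3
python3 -m inch '[{"gripper":20,"dx":0,"dy":0,"dz":-0.1,"ax":0,"ay":0,"az":0},{"gripper":20,"dx":0,"dy":0,"dz":-0.4,"ax":0,"ay":0,"az":0},{"gripper":20,"dx":0,"dy":0,"dz":-0.8,"ax":0,"ay":0,"az":0},{"gripper":20,"dx":0,"dy":0,"dz":-1,"ax":0,"ay":0,"az":0},{"gripper":20,"dx":0,"dy":0,"dz":-1,"ax":0,"ay":0,"az":0}]';  python3 leg.py .46 -.21 .18 -15.3 .51 -.11 .18 -15.3 .54 -.05 .18 -15.3 .554 .011 .18 -15.3
```

```text
time: 5.8
ee_pos: [0.4216, -0.3097, 0.0556]
tool_rot: [2.498, 1.905, 0.0]
contact_force: [-1.1, 3.1, 8.9]
width: 0.035
grasp_force: 58.9
now 5.8 [ 0.4216 -0.3097  0.0556] yaw -15.35 tilt 0.02 F [-1.12  3.1   8.87] w 0.035 g 58.88974410801893 q [-0.    0.5   0.65  2.11 -0.48  0.67  0.7 ]
to [0.4212, -0.3096, 0.054] d [-0.0001 -0.0034  0.0137] a [ 0.0001 -0.0001 -0.0003]
time: 6.42
ee_pos: [0.4223, -0.3099, 0.1772]
tool_rot: [2.496, 1.904, 0.003]
contact_force: [-0.1, 0.7, -2.2]
width: 0.0345
grasp_force: 60.1
now 6.425 [ 0.4223 -0.3099  0.1772] yaw -15.34 tilt 0.19 F [-0.11  0.69 -2.19] w 0.0345 g 60.05939159193076 q [-0.16  0.31  0.81  2.03 -0.29  0.91  0.54]
to [0.46, -0.21, 0.18] d [ 0.8863  0.0829 -0.023 ] a [ 0.001  -0.0001 -0.0002]
to [0.51, -0.11, 0.18] d [0.9137 0.182  0.    ] a [0. 0. 0.]
to [0.54, -0.05, 0.18] d [0.5482 0.1092 0.    ] a [0. 0. 0.]
to [0.554, 0.011, 0.18] d [ 0.5211 -0.0216  0.    ] a [0. 0. 0.]
```

```bash
python3 -m inch '[{"gripper":20,"dx":0.4,"dy":0.04,"dz":0,"ax":0,"ay":0,"az":0},{"gripper":20,"dx":0.886,"dy":0.083,"dz":-0.02,"ax":0,"ay":0,"az":0},{"gripper":20,"dx":0.886,"dy":0.083,"dz":-0.02,"ax":0,"ay":0,"az":0}]' >/dev/null;  python3 -m inch '[{"gripper":20,"dx":0.45,"dy":0.09,"dz":0,"ax":0,"ay":0,"az":0},{"gripper":20,"dx":0.914,"dy":0.182,"dz":0,"ax":0,"ay":0,"az":0},{"gripper":20,"dx":0.914,"dy":0.182,"dz":0,"ax":0,"ay":0,"az":0}]' >/dev/null; python3 leg.py .52 -.09 .18 -15.3 .54 -.05 .18 -15.3
python3 -m inch '[{"gripper":20,"dx":0.3,"dy":0.06,"dz":0,"ax":0,"ay":0,"az":0},{"gripper":20,"dx":0.548,"dy":0.109,"dz":0,"ax":0,"ay":0,"az":0},{"gripper":20,"dx":0.548,"dy":0.109,"dz":0,"ax":0,"ay":0,"az":0}]' >/dev/null;python3 -m inch '[{"gripper":20,"dx":0.3,"dy":-0.01,"dz":0,"ax":0,"ay":0,"az":0},{"gripper":20,"dx":0.521,"dy":-0.022,"dz":0,"ax":0,"ay":0,"az":0},{"gripper":20,"dx":0.521,"dy":-0.022,"dz":0,"ax":0,"ay":0,"az":0},{"gripper":20,"dx":0.521,"dy":-0.022,"dz":0,"ax":0,"ay":0,"az":0}]' >/dev/null; python3 leg.py .554 .011 .10 -15.3
python3 - <<'E'
from workcell import robot
import cv2,pickle,numpy as np
from h import *
F={}
for n in("side","top"):
    d=robot.read_camera(n); pickle.dump(d,open(n+"3.pkl","wb")); F[n]=d["frame"]
s=load("side3"); print("predicted cup rim in side",proj(s,(.554,.011,.06)),"cap bottom",proj(s,(.554,.011,.1235)))
cv2.imwrite("pics/c3.png",np.hstack([cv2.resize(F["side"][140:340,250:450],(600,600),interpolation=2)]))
E
```

```text
now 7.175 [ 0.5105 -0.1061  0.1767] yaw -15.03 tilt 0.07 F [-0.67 -0.37 -1.22] w 0.0343 g 60.023723115446046 q [-0.55  0.3   0.76  2.04 -0.26  0.91  0.08]
to [0.52, -0.09, 0.18] d [ 0.15    0.042  -0.0275] a [-0.0004  0.0001  0.0015]
to [0.54, -0.05, 0.18] d [0.3655 0.0728 0.    ] a [0. 0. 0.]
now 8.05 [0.5528 0.0095 0.1774] yaw -15.43 tilt 0.06 F [-0.33  0.33 -1.11] w 0.0342 g 60.02176389796659 q [-0.71  0.35  0.71  1.97 -0.28  0.93 -0.12]
to [0.554, 0.011, 0.1] d [0.0152 0.0071 0.6446] a [-0.0002  0.0003 -0.0007]
predicted cup rim in side [340.82966161 258.85847729] cap bottom [341.27543052 228.530272  ]
```

View pics/c3.png

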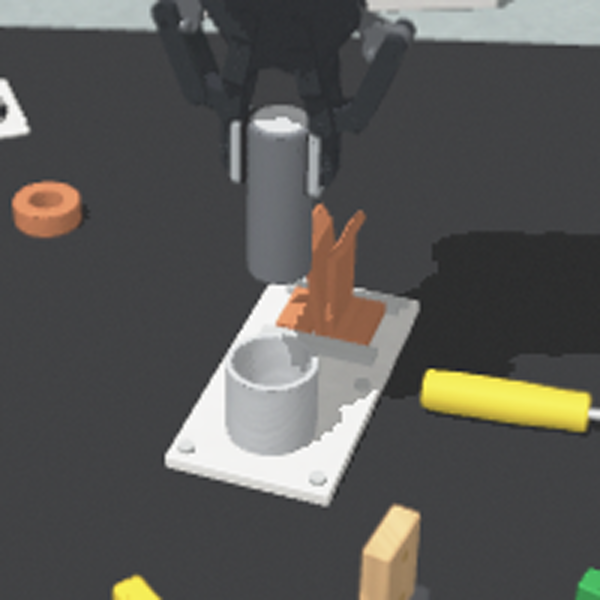

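```bash
python3 - <<'E'
from h import *
np.set_printoptions(precision=4,suppress=True)
s=load("side3");t=load("top0"); f=s["frame"]; g=cv2.cvtColor(f,cv2.COLOR_BGR2GRAY)
# cup outer left/right edges and cap left/right edges by subpixel gradient
def edges(row,x0,x1):
    r=g[row,x0:x1].astype(float); d=np.gradient(r); return r
print("cap row 215",g[215,326:362]); print("cup row 265",g[265,320:362]); print("col341 rim",g[245:300,341]); print("cap col 343 bottom",g[222:242,343])
# top: cup outer rim contour
H=cv2.cvtColor(t["frame"],cv2.COLOR_BGR2GRAY); print("top row246",H[246,300:340]); print("top col318",H[228:264,318])
print(onz(s,(340.7,260.7),.06),onz(t,(318,247),.06))
E
```

```text
cap row 215 [ 67  66  66  67  66  65  89 106 109 112 112 112 113 112 111 110 110 109
 106 105 103 100  98  95  92  88  86  85 120 132 133 132 134 115 104  69]
cup row 265 [103 239 244 244 244 186 177 206 229 221 168 148 148 146 157 162 167 172
 179 182 185 184 184 188 189 191 192 190 186 183 182 202 228 212 153 139
 162 166 166 165 164 163]
col341 rim [244 244 236 228 226 226 231 197 183 182 183 183 183 181 179 179 178 179
 183 186 184 183 181 197 226 156 171 175 177 178 179 176 175 177 175 176
 177 173 176 181 176 176 177 176 173 175 180 242 243 243 243 243 243 243
 243]
cap col 343 bottom [107 107 106 107 108 106 107 106 107 107 106 107  98 241 244 244 244 244
 244 244]
top row246 [255 255 255 255 255 218 201 208 206 202 203 207 206 207 209 228 255 255
 255 255 254 255 255 255 255 255 255 255 254 234 254 255 236 223 243 255
 255 255 255 255]
top col318 [255 255 255 255 255 217 170 167 186 210 210 213 211 208 208 218 254 255
 255 255 254 254 254 254 254 254 254 254 255 255 255 255 218 175 221 224]
[0.5539 0.0162 0.06  ] [0.552  0.0106 0.06  ]
```

```bash
python3 - <<'E'
from h import *
s=load("side3")
a=np.linspace(0,6.283,200)
def circ(c,r): return np.array([proj(s,(c[0]+r*np.cos(x),c[1]+r*np.sin(x),c[2])) for x in a])
for n,c,r in(("capbot",(.5528,.0095,.1218),.018),("cupout",(.5535,.0105,.06),.027)):
    p=circ(c,r); print(n,p.min(0),p.max(0),proj(s,c))
print(proj(s,(.5528,.0095,.2168)))
g=cv2.cvtColor(s["frame"],cv2.COLOR_BGR2GRAY)
for r in(190,195,200,205,210,215,220,225): print(r,g[r,328:360])
E
python3 leg.py .5535 .0105 .10 -15.3 .5535 .0105 .0715 -15.3
```

```text
capbot [331.20069865 222.82999615] [352.86787277 235.14708015] [342.03225976 228.88972368]
cupout [325.4751974  249.32361456] [356.80323871 268.50184998] [341.13492726 258.69382617]
[342.78635768 178.99856405]
190 [172 145  66  41  74 104 108 111 112 112 113 112 113 112 111 110 109 107
 106 104 101  91  95  82  81 168 172 172 114  56  49  48]
195 [172 145  68  41  74 105 108 111 112 111 113 113 112 112 111 110 109 106
 104 104 100  97  94  82  83 167 172 161  95  57  58  57]
200 [118 117  56  46  88 105 109 111 112 111 113 112 112 111 111 109 108 106
 104 102 100  96  93  73 109 168 172 153  79  50  57  56]
205 [ 67  66  65  66  90 105 107 112 112 111 113 112 111 112 110 109 107 106
 104 102  98  96  93  88  80 101 106 115  90  68  65  66]
210 [ 65  67  67  65  91 106 108 110 112 112 112 111 112 111 110 109 107 106
 104 101  99  95  89  89  87  85 135 157 117 133 129  86]
215 [ 66  67  66  65  89 106 109 112 112 112 113 112 111 110 110 109 106 105
 103 100  98  95  92  88  86  85 120 132 133 132 134 115]
220 [ 66  66  67  67  90 105 110 111 112 113 112 112 112 111 108 107 106 103
 101  99  97  93  92  87  87  85 129 135 116 104 104 103]
225 [ 66  67  67  66  90 105 110 111 111 111 111 111 111 110 108 107 106 104
 101  98  96  93  90  88  87  84 104 103 103 104 103 102]
now 8.15 [0.553  0.0096 0.1776] yaw -15.46 tilt 0.03 F [-0.07 -0.45 -1.29] w 0.0347 g 60.02151717315428 q [-0.71  0.35  0.71  1.97 -0.28  0.93 -0.12]
to [0.5535, 0.0105, 0.1] d [0.0084 0.0025 0.6464] a [-0.0001  0.0001 -0.0009]
to [0.5535, 0.0105, 0.0715] d [0.     0.     0.2375] a [0. 0. 0.]
```

```bash
python3 -m inch '[{"gripper":20,"dx":0.011,"dy":0.0125,"dz":0.1,"ax":0,"ay":0,"az":0},{"gripper":20,"dx":0.011,"dy":0.0125,"dz":0.25,"ax":0,"ay":0,"az":0},{"gripper":20,"dx":0.011,"dy":0.0125,"dz":0.4,"ax":0,"ay":0,"az":0},{"gripper":20,"dx":0.011,"dy":0.0125,"dz":0.5,"ax":0,"ay":0,"az":0},{"gripper":20,"dx":0.011,"dy":0.0125,"dz":0.57,"ax":0,"ay":0,"az":0},{"gripper":20,"dx":0.011,"dy":0.0125,"dz":0.62,"ax":0,"ay":0,"az":0},{"gripper":20,"dx":0.011,"dy":0.0125,"dz":0.65,"ax":0,"ay":0,"az":0},{"gripper":20,"dx":0.011,"dy":0.0125,"dz":0.65,"ax":0,"ay":0,"az":0}]'; python3 leg.py .5548 .0105 .0696 -15.3
```

```text
time: 9.15
ee_pos: [0.5552, 0.0121, 0.0997]
tool_rot: [2.498, 1.905, 0.0]
contact_force: [-0.9, 0.4, -1.1]
width: 0.0344
grasp_force: 60.0
now 9.15 [0.5552 0.0121 0.0997] yaw -15.35 tilt 0.0 F [-0.91  0.42 -1.13] w 0.0344 g 60.02002143999562 q [-0.64  0.46  0.64  2.02 -0.39  0.78 -0.04]
to [0.5548, 0.0105, 0.0696] d [-0.0138  0.0004  0.2509] a [ 0.     -0.     -0.0003]
```

```bash
python3 -m inch '[{"gripper":20,"dx":-0.01,"dy":0,"dz":0.06,"ax":0,"ay":0,"az":0},{"gripper":20,"dx":-0.01,"dy":0,"dz":0.12,"ax":0,"ay":0,"az":0},{"gripper":20,"dx":-0.01,"dy":0,"dz":0.17,"ax":0,"ay":0,"az":0},{"gripper":20,"dx":-0.01,"dy":0,"dz":0.21,"ax":0,"ay":0,"az":0},{"gripper":20,"dx":-0.01,"dy":0,"dz":0.225,"ax":0,"ay":0,"az":0},{"gripper":20,"dx":-0.01,"dy":0,"dz":0.225,"ax":0,"ay":0,"az":0}]'; python3 -m inch '[{"gripper":20,"dx":0,"dy":0,"dz":0.01,"ax":0,"ay":0,"az":0},{"gripper":20,"dx":0,"dy":0,"dz":0.015,"ax":0,"ay":0,"az":0},{"gripper":20,"dx":0,"dy":0,"dz":0.02,"ax":0,"ay":0,"az":0}]'; python3 leg.py .5548 .0105 .0696 -15.3
```

```text
time: 9.9
ee_pos: [0.5548, 0.0109, 0.0726]
tool_rot: [2.498, 1.905, -0.0]
contact_force: [0.1, 0.2, -1.0]
width: 0.0345
grasp_force: 60.0
time: 10.28
ee_pos: [0.5549, 0.011, 0.0703]
tool_rot: [2.498, 1.905, 0.0]
contact_force: [0.8, 0.7, -1.6]
width: 0.0344
grasp_force: 60.0
now 10.275 [0.5549 0.011  0.0703] yaw -15.34 tilt 0.01 F [ 0.76  0.69 -1.63] w 0.0344 g 60.021379510872066 q [-0.61  0.51  0.6   2.03 -0.43  0.73 -0.01]
to [0.5548, 0.0105, 0.0696] d [-0.0043  0.0006  0.0059] a [ 0.     -0.     -0.0002]
```

```bash
for i in 1; do python3 -m inch '[{"gripper":20,"dx":0,"dy":0,"dz":0.006,"ax":0,"ay":0,"az":0},{"gripper":20,"dx":0,"dy":0,"dz":0.01,"ax":0,"ay":0,"az":0}]'|grep -E "ee_|contact"; done;  python3 -m inch '[{"gripper":20,"dx":0,"dy":0,"dz":0.006,"ax":0,"ay":0,"az":0},{"gripper":20,"dx":0,"dy":0,"dz":0.01,"ax":0,"ay":0,"az":0}]'|grep -E "ee_|contact"
```

```text
ee_pos: [0.555, 0.011, 0.0696]
contact_force: [-5.8, 0.8, 19.5]
ee_pos: [0.5552, 0.011, 0.0695]
contact_force: [-13.4, 1.3, 45.2]
```

Floor reached, so I'll ease off and release.

```bash
python3 -m inch '[{"gripper":20,"dx":0,"dy":0,"dz":-0.014,"ax":0,"ay":0,"az":0},{"gripper":20,"dx":0,"dy":0,"dz":-0.014,"ax":0,"ay":0,"az":0}]'|grep -E "ee_|contact"; python3 -m inch '[{"gripper":62,"dx":0,"dy":0,"dz":-0.014,"ax":0,"ay":0,"az":0},{"gripper":62,"dx":0,"dy":0,"dz":-0.014,"ax":0,"ay":0,"az":0},{"gripper":62,"dx":0,"dy":0,"dz":-0.014,"ax":0,"ay":0,"az":0},{"gripper":62,"dx":0,"dy":0,"dz":-0.014,"ax":0,"ay":0,"az":0},{"gripper":62,"dx":0,"dy":0,"dz":-0.014,"ax":0,"ay":0,"az":0}]'; python3 -m inch '[{"gripper":62,"dx":0,"dy":0,"dz":-0.3,"ax":0,"ay":0,"az":0},{"gripper":62,"dx":0,"dy":0,"dz":-0.6,"ax":0,"ay":0,"az":0},{"gripper":62,"dx":0,"dy":0,"dz":-1,"ax":0,"ay":0,"az":0},{"gripper":62,"dx":0,"dy":0,"dz":-1,"ax":0,"ay":0,"az":0}]'|grep -E "ee_|contact"; python3 leg.py .53 .09 .23 -24 .50 .17 .23 -24 .4912 .2365 .23 -24 .4912 .2365 .16 -24
```

```text
ee_pos: [0.5549, 0.011, 0.0697]
contact_force: [0.4, 0.4, 6.1]
time: 11.65
ee_pos: [0.5548, 0.0109, 0.0712]
tool_rot: [-2.498, -1.905, 0.0]
contact_force: [0.0, -0.0, -0.6]
width: 0.0623
grasp_force: 0.0
ee_pos: [0.5565, 0.011, 0.1943]
contact_force: [0.5, 0.5, -0.9]
now 12.15 [0.5565 0.011  0.1943] yaw -15.35 tilt 0.3 F [ 0.45  0.51 -0.87] w 0.062 g 0.0 q [-0.73  0.33  0.73  1.95 -0.27  0.96 -0.13]
to [0.53, 0.09, 0.23] d [ 0.5776 -0.3859 -0.2974] a [ 0.0013 -0.001   0.0481]
to [0.5, 0.17, 0.23] d [ 0.5073 -0.4995  0.    ] a [0. 0. 0.]
to [0.4912, 0.2365, 0.23] d [ 0.4764 -0.2924  0.    ] a [0. 0. 0.]
to [0.4912, 0.2365, 0.16] d [0.     0.     0.5833] a [0. 0. 0.]
```

```bash
python3 -m inch '[{"gripper":45,"dx":0.29,"dy":-0.19,"dz":-0.15,"ax":0,"ay":0,"az":0.024},{"gripper":45,"dx":0.578,"dy":-0.386,"dz":-0.297,"ax":0,"ay":0,"az":0.048},{"gripper":45,"dx":0.578,"dy":-0.386,"dz":-0.297,"ax":0,"ay":0,"az":0.048}]'|grep -E "ee_"; python3 -m inch '[{"gripper":45,"dx":0.25,"dy":-0.25,"dz":0,"ax":0,"ay":0,"az":0},{"gripper":45,"dx":0.507,"dy":-0.5,"dz":0,"ax":0,"ay":0,"az":0},{"gripper":45,"dx":0.507,"dy":-0.5,"dz":0,"ax":0,"ay":0,"az":0}]'|grep -E "ee_"; python3 -m inch '[{"gripper":45,"dx":0.3,"dy":-0.2,"dz":0,"ax":0,"ay":0,"az":0},{"gripper":45,"dx":0.476,"dy":-0.292,"dz":0,"ax":0,"ay":0,"az":0},{"gripper":45,"dx":0.476,"dy":-0.292,"dz":0,"ax":0,"ay":0,"az":0},{"gripper":45,"dx":0.476,"dy":-0.292,"dz":0,"ax":0,"ay":0,"az":0}]'|grep -E "ee_"; python3 leg.py .4912 .2365 .18 -24  .4912 .2365 .105 -24
python3 - <<'E'
from workcell import robot
import cv2,pickle,numpy as np
from h import *
F={}
for n in("side","top"):
    d=robot.read_camera(n); pickle.dump(d,open(n+"4.pkl","wb")); F[n]=d["frame"]
cv2.imwrite("pics/c4.png",np.hstack([cv2.resize(F["side"][200:400,270:470],(400,400),interpolation=2),cv2.resize(F["top"][200:320,260:380],(400,400),interpolation=2)]))
E
```

```text
ee_pos: [0.5279, 0.0936, 0.2271]
ee_pos: [0.4973, 0.1724, 0.226]
ee_pos: [0.49, 0.2351, 0.2266]
now 13.4 [0.49   0.2351 0.2266] yaw -24.05 tilt 0.05 F [-0.08 -0.39 -0.91] w 0.0451 g 0.0 q [-1.17  0.26  0.72  1.94 -0.2   1.02 -0.78]
to [0.4912, 0.2365, 0.18] d [0.0146 0.0042 0.3884] a [ 0.0001  0.0003 -0.0003]
to [0.4912, 0.2365, 0.105] d [0.    0.    0.625] a [0. 0. 0.]
```

View pics/c4.png

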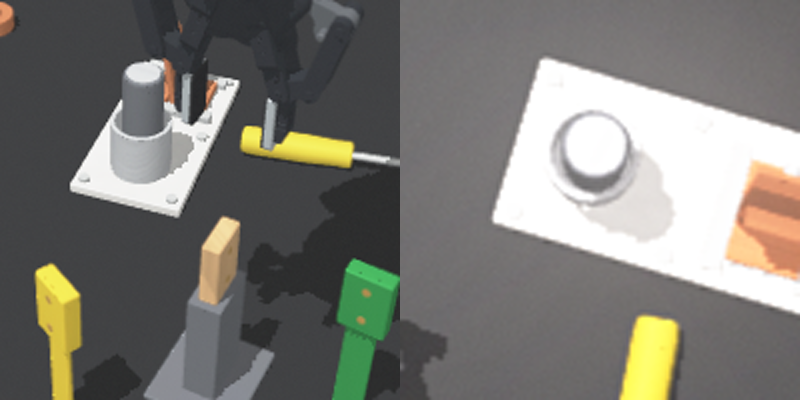

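The capacitor stands upright in the cup, and the handle is about where I measured it, with its top near (381,314) in the side view. Descending on the handle.

```bash
python3 -m inch '[{"gripper":45,"dx":0.01,"dy":0.004,"dz":0.2,"ax":0,"ay":0,"az":0},{"gripper":45,"dx":0.012,"dy":0.004,"dz":0.39,"ax":0,"ay":0,"az":0},{"gripper":45,"dx":0.012,"dy":0.004,"dz":0.6,"ax":0,"ay":0,"az":0},{"gripper":45,"dx":0.012,"dy":0.004,"dz":0.6,"ax":0,"ay":0,"az":0}]'|grep -E "ee_|cont"; python3 leg.py .4912 .2365 .105 -24
python3 - <<'E'
from workcell import robot
import cv2,pickle,numpy as np
from h import *
F={}
for n in("side","top"):
    d=robot.read_camera(n); pickle.dump(d,open(n+"5.pkl","wb")); F[n]=d["frame"]
cv2.imwrite("pics/c5.png",np.hstack([cv2.resize(F["side"][240:400,300:460],(400,400),interpolation=2),cv2.resize(F["top"][230:330,130:230],(400,400),interpolation=2)]))
E
```

```text
ee_pos: [0.4901, 0.2363, 0.1538]
contact_force: [-0.6, 0.2, 0.4]
now 14.0 [0.4901 0.2363 0.1538] yaw -24.05 tilt 0.16 F [-0.57  0.24  0.39] w 0.0449 g 0.0 q [-1.11  0.36  0.67  2.   -0.29  0.87 -0.7 ]
to [0.4912, 0.2365, 0.105] d [0.0063 0.0083 0.4065] a [-0.0003  0.0008 -0.0003]
```

View pics/c5.png

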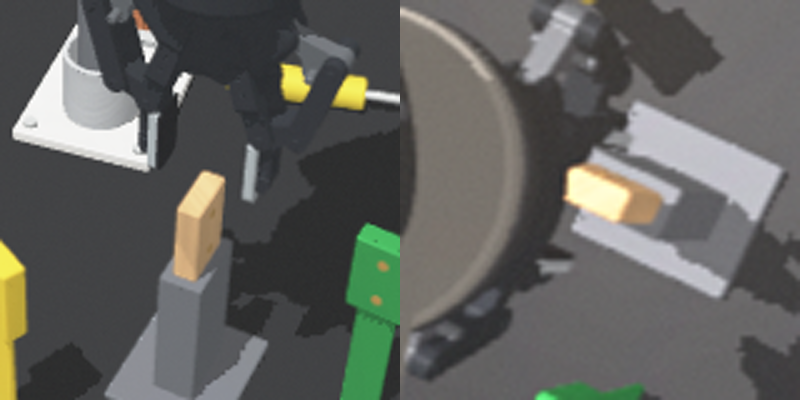

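The handle lies midway between the fingers in both views, with its top near (380,312) in the side view. Lower and close.

```bash
python3 -m inch '[{"gripper":45,"dx":0.004,"dy":0.006,"dz":0.2,"ax":0,"ay":0,"az":0},{"gripper":45,"dx":0.004,"dy":0.006,"dz":0.35,"ax":0,"ay":0,"az":0},{"gripper":45,"dx":0.004,"dy":0.006,"dz":0.4,"ax":0,"ay":0,"az":0},{"gripper":45,"dx":0.004,"dy":0.006,"dz":0.4,"ax":0,"ay":0,"az":0}]'|grep -E "ee_|cont"; python3 -m inch '[{"gripper":5,"dx":0.004,"dy":0.006,"dz":0,"ax":0,"ay":0,"az":0},{"gripper":5,"dx":0,"dy":0,"dz":0,"ax":0,"ay":0,"az":0},{"gripper":5,"dx":0,"dy":0,"dz":0,"ax":0,"ay":0,"az":0},{"gripper":5,"dx":0,"dy":0,"dz":0,"ax":0,"ay":0,"az":0},{"gripper":5,"dx":0,"dy":0,"dz":0,"ax":0,"ay":0,"az":0},{"gripper":5,"dx":0,"dy":0,"dz":0,"ax":0,"ay":0,"az":0}]'; python3 leg.py .4912 .2365 .105 -24;
```

```text
ee_pos: [0.4916, 0.2376, 0.107]
contact_force: [0.2, 0.3, -0.1]
time: 15.35
ee_pos: [0.492, 0.238, 0.1075]
tool_rot: [-2.635, -1.711, -0.002]
contact_force: [1.5, -0.8, 7.4]
width: 0.0133
grasp_force: 59.0
now 15.35 [0.492  0.238  0.1075] yaw -23.99 tilt 0.07 F [ 1.51 -0.76  7.42] w 0.0133 g 58.97690534591675 q [-1.07  0.43  0.63  2.03 -0.35  0.78 -0.65]
to [0.4912, 0.2365, 0.105] d [-0.0142 -0.0014  0.0209] a [ 0.0002 -0.0004  0.0001]
```

```bash
python3 -m inch '[{"gripper":5,"dx":0,"dy":0,"dz":-0.1,"ax":0,"ay":0,"az":0},{"gripper":5,"dx":0,"dy":0,"dz":-0.2,"ax":0,"ay":0,"az":0}]'|grep -E "ee_|cont"; python3 -m inch '[{"gripper":5,"dx":0,"dy":0,"dz":-0.2,"ax":0,"ay":0,"az":0},{"gripper":5,"dx":0,"dy":0,"dz":-0.5,"ax":0,"ay":0,"az":0},{"gripper":5,"dx":0,"dy":0,"dz":-1,"ax":0,"ay":0,"az":0},{"gripper":5,"dx":0,"dy":0,"dz":-1,"ax":0,"ay":0,"az":0}]'|grep -E "ee_|cont|grasp"; python3 leg.py .50 .13 .25 -15.2 .49 .02 .25 -15.2 .5255 -.0940 .25 -15.2
python3 - <<'E'
from workcell import robot
import cv2,pickle,numpy as np
from h import *
F={}
for n in("side","top"):
    d=robot.read_camera(n); pickle.dump(d,open(n+"6.pkl","wb")); F[n]=d["frame"]
cv2.imwrite("pics/c6.png",np.hstack([cv2.resize(F["side"][200:400,290:490],(400,400),interpolation=2),cv2.resize(F["top"][220:330,130:240],(400,400),interpolation=2)]))
E
```

```text
ee_pos: [0.4914, 0.2377, 0.1318]
contact_force: [0.9, -0.0, 0.5]
ee_pos: [0.4933, 0.2383, 0.2555]
contact_force: [0.9, 1.1, -1.5]
grasp_force: 58.4
now 16.1 [0.4933 0.2383 0.2555] yaw -24.01 tilt 0.39 F [ 0.87  1.12 -1.53] w 0.013 g 58.43073785305023 q [-1.19  0.23  0.74  1.9  -0.18  1.07 -0.8 ]
to [0.5, 0.13, 0.25] d [-0.8023  0.4181  0.0418] a [ 0.0009 -0.002  -0.0489]
to [0.49, 0.02, 0.25] d [-0.9064  0.1599  0.    ] a [0. 0. 0.]
to [0.5255, -0.094, 0.25] d [-0.8392  0.5346  0.    ] a [0. 0. 0.]
```

View pics/c6.png

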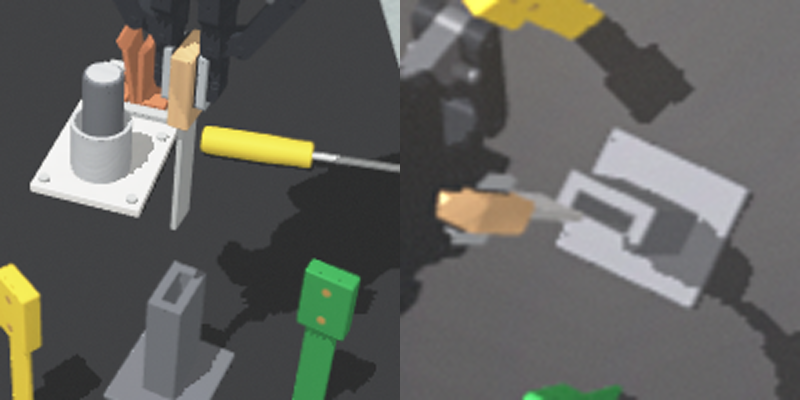

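The blade is clear of the stand and hangs straight from the gripper, with its tip at about (377,313) in the side view. Next, carry it over the plates.

```bash
python3 -m inch '[{"gripper":5,"dx":-0.4,"dy":0.21,"dz":0.02,"ax":0,"ay":0,"az":-0.025},{"gripper":5,"dx":-0.802,"dy":0.418,"dz":0.04,"ax":0,"ay":0,"az":-0.049},{"gripper":5,"dx":-0.802,"dy":0.418,"dz":0.04,"ax":0,"ay":0,"az":-0.049}]'|grep -E "ee_"; python3 -m inch '[{"gripper":5,"dx":-0.45,"dy":0.08,"dz":0,"ax":0,"ay":0,"az":0},{"gripper":5,"dx":-0.906,"dy":0.16,"dz":0,"ax":0,"ay":0,"az":0},{"gripper":5,"dx":-0.906,"dy":0.16,"dz":0,"ax":0,"ay":0,"az":0}]'|grep -E "ee_"; python3 -m inch '[{"gripper":5,"dx":-0.42,"dy":0.27,"dz":0,"ax":0,"ay":0,"az":0},{"gripper":5,"dx":-0.7,"dy":0.45,"dz":0,"ax":0,"ay":0,"az":0},{"gripper":5,"dx":-0.84,"dy":0.535,"dz":0,"ax":0,"ay":0,"az":0},{"gripper":5,"dx":-0.84,"dy":0.535,"dz":0.2,"ax":0,"ay":0,"az":0},{"gripper":5,"dx":-0.84,"dy":0.535,"dz":0.3,"ax":0,"ay":0,"az":0},{"gripper":5,"dx":-0.84,"dy":0.535,"dz":0.3,"ax":0,"ay":0,"az":0},{"gripper":5,"dx":-0.84,"dy":0.535,"dz":0.3,"ax":0,"ay":0,"az":0}]'|grep -E "ee_"; python3 leg.py .526 -.0942 .1875 -15.2
python3 - <<'E'
from workcell import robot
import cv2,pickle,numpy as np
from h import *
F={}
for n in("side","top"):
    d=robot.read_camera(n); pickle.dump(d,open(n+"7.pkl","wb")); F[n]=d["frame"]
s=load("side7");t=load("top7");p=robot.state()["ee_pos"]
print("pred tip side",proj(s,p-[0,0,.0975]),"tcp",proj(s,p),"top tip",proj(t,p-[0,0,.0975]))
for n,q in(("mouth",(.526,-.0942,.085)),): print(n,proj(s,q),proj(t,q))
cv2.imwrite("pics/c7.png",np.hstack([cv2.resize(F["side"][150:270,310:430],(480,480),interpolation=2)]))
E
```

```text
ee_pos: [0.4976, 0.125, 0.2453]
ee_pos: [0.4872, 0.016, 0.2456]
ee_pos: [0.5241, -0.0942, 0.2105]
now 17.825 [ 0.5241 -0.0942  0.2105] yaw -15.14 tilt 0.01 F [ 0.3  -1.23 -0.11] w 0.0131 g 58.60469341278076 q [-0.66  0.29  0.87  1.98 -0.26  0.98  0.07]
to [0.526, -0.0942, 0.1875] d [0.0044 0.0147 0.1916] a [0.0001 0.     0.0004]
pred tip side [360.58999377 201.09021016] tcp [362.30506174 153.05927607] top tip [379.92916738 261.1017002 ]
mouth [359.15792638 214.04485161] [377.47244063 261.16570921]
```

View pics/c7.png

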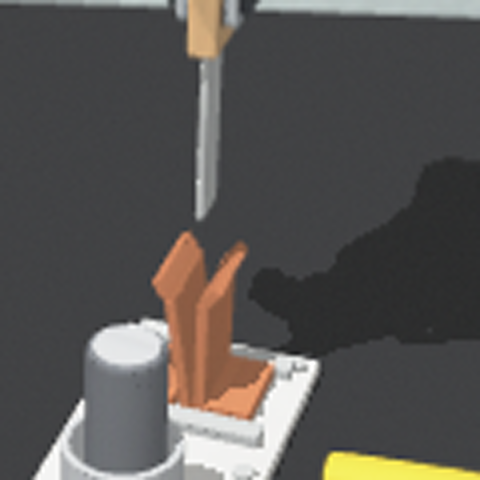

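The tip, at about (361,203), sits just above the mouth, whose centre is at about (360,215). Now align and go down slowly.

```bash
python3 -m inch '[{"gripper":5,"dx":0.004,"dy":0.0147,"dz":0.05,"ax":0,"ay":0,"az":0},{"gripper":5,"dx":0.004,"dy":0.0147,"dz":0.1,"ax":0,"ay":0,"az":0},{"gripper":5,"dx":0.004,"dy":0.0147,"dz":0.15,"ax":0,"ay":0,"az":0},{"gripper":5,"dx":0.004,"dy":0.0147,"dz":0.2,"ax":0,"ay":0,"az":0},{"gripper":5,"dx":0.004,"dy":0.0147,"dz":0.2,"ax":0,"ay":0,"az":0}]'|grep -E "ee_|cont"; python3 -m inch '[{"gripper":5,"dx":0,"dy":0,"dz":0.03,"ax":0,"ay":0,"az":0},{"gripper":5,"dx":0,"dy":0,"dz":0.06,"ax":0,"ay":0,"az":0},{"gripper":5,"dx":0,"dy":0,"dz":0.09,"ax":0,"ay":0,"az":0},{"gripper":5,"dx":0,"dy":0,"dz":0.12,"ax":0,"ay":0,"az":0},{"gripper":5,"dx":0,"dy":0,"dz":0.15,"ax":0,"ay":0,"az":0}]'|grep -E "ee_|cont"; python3 -m inch '[{"gripper":5,"dx":0,"dy":0,"dz":0.03,"ax":0,"ay":0,"az":0},{"gripper":5,"dx":0,"dy":0,"dz":0.06,"ax":0,"ay":0,"az":0},{"gripper":5,"dx":0,"dy":0,"dz":0.08,"ax":0,"ay":0,"az":0},{"gripper":5,"dx":0,"dy":0,"dz":0.09,"ax":0,"ay":0,"az":0}]'|grep -E "ee_|cont"; python3 leg.py .526 -.0942 .15 -15.2
```

```text
ee_pos: [0.5254, -0.0947, 0.1856]
contact_force: [-0.6, 0.3, -0.5]
ee_pos: [0.5257, -0.0946, 0.1678]
contact_force: [0.3, 0.2, -0.4]
ee_pos: [0.5257, -0.0946, 0.1571]
contact_force: [0.4, -0.1, -0.2]
now 19.675 [ 0.5257 -0.0946  0.1571] yaw -15.17 tilt 0.01 F [ 0.4  -0.13 -0.22] w 0.0134 g 58.60456645488739 q [-0.6   0.37  0.81  2.03 -0.35  0.88  0.14]
to [0.526, -0.0942, 0.15] d [0.0042 0.0017 0.0594] a [-0.      0.      0.0002]
```

Tip is about 25 mm below the mouth and moving freely. I'll continue in 1 mm rows with a force reading every 2 mm.

```bash
python3 -m inch '[{"gripper":5,"dx":0,"dy":0,"dz":0.015,"ax":0,"ay":0,"az":0},{"gripper":5,"dx":0,"dy":0,"dz":0.03,"ax":0,"ay":0,"az":0}]'|grep -E "ee_|cont"; python3 -m inch '[{"gripper":5,"dx":0,"dy":0,"dz":0.015,"ax":0,"ay":0,"az":0},{"gripper":5,"dx":0,"dy":0,"dz":0.025,"ax":0,"ay":0,"az":0}]'|grep -E "ee_|cont"; python3 -m inch '[{"gripper":5,"dx":0,"dy":0,"dz":0.01,"ax":0,"ay":0,"az":0},{"gripper":5,"dx":0,"dy":0,"dz":0.02,"ax":0,"ay":0,"az":0}]'|grep -E "ee_|cont"; python3 -m inch '[{"gripper":5,"dx":0,"dy":0,"dz":0.01,"ax":0,"ay":0,"az":0},{"gripper":5,"dx":0,"dy":0,"dz":0.02,"ax":0,"ay":0,"az":0}]'|grep -E "ee_|cont"
```

```text
ee_pos: [0.5257, -0.0946, 0.1536]
contact_force: [0.3, 0.6, -1.2]
ee_pos: [0.5257, -0.0946, 0.1506]
contact_force: [0.6, -0.3, -0.5]
ee_pos: [0.5257, -0.0946, 0.1482]
contact_force: [-0.4, 0.1, -0.5]
ee_pos: [0.5257, -0.0946, 0.1458]
contact_force: [-0.4, 0.5, -0.5]
```

```bash
python3 -m inch '[{"gripper":5,"dx":0,"dy":0,"dz":0.01,"ax":0,"ay":0,"az":0},{"gripper":5,"dx":0,"dy":0,"dz":0.02,"ax":0,"ay":0,"az":0}]'|grep -E "ee_|cont"; python3 -m inch '[{"gripper":5,"dx":0,"dy":0,"dz":0.01,"ax":0,"ay":0,"az":0},{"gripper":5,"dx":0,"dy":0,"dz":0.02,"ax":0,"ay":0,"az":0}]'|grep -E "ee_|cont"
```

```text
ee_pos: [0.5257, -0.0946, 0.1434]
contact_force: [-0.1, 0.6, -0.1]
ee_pos: [0.5257, -0.0946, 0.141]
contact_force: [-0.1, -0.3, -0.8]
```

```bash
python3 -m inch '[{"gripper":5,"dx":0,"dy":0,"dz":0.01,"ax":0,"ay":0,"az":0},{"gripper":5,"dx":0,"dy":0,"dz":0.02,"ax":0,"ay":0,"az":0}]'|grep -E "ee_|cont"
```

```text
ee_pos: [0.5257, -0.0946, 0.1386]
contact_force: [-0.9, 0.6, -0.5]
```

```bash
python3 -m inch '[{"gripper":5,"dx":0,"dy":0,"dz":0.01,"ax":0,"ay":0,"az":0},{"gripper":5,"dx":0,"dy":0,"dz":0.02,"ax":0,"ay":0,"az":0}]'|grep -E "ee_|cont"; python3 -m inch '[{"gripper":5,"dx":0,"dy":0,"dz":0.01,"ax":0,"ay":0,"az":0},{"gripper":5,"dx":0,"dy":0,"dz":0.02,"ax":0,"ay":0,"az":0}]'|grep -E "ee_|cont"
```

```text
ee_pos: [0.5257, -0.0946, 0.1362]
contact_force: [-0.5, -0.1, -0.2]
ee_pos: [0.5257, -0.0946, 0.1338]
contact_force: [-0.8, -0.5, 0.4]
```

```bash
python3 -m inch '[{"gripper":5,"dx":0,"dy":0,"dz":0.01,"ax":0,"ay":0,"az":0},{"gripper":5,"dx":0,"dy":0,"dz":0.02,"ax":0,"ay":0,"az":0}]'|grep -E "ee_|cont"
```

```text
ee_pos: [0.5257, -0.0946, 0.1314]
contact_force: [-0.7, -0.8, -0.1]
```

```bash
python3 -m inch '[{"gripper":5,"dx":0,"dy":0,"dz":0.01,"ax":0,"ay":0,"az":0},{"gripper":5,"dx":0,"dy":0,"dz":0.02,"ax":0,"ay":0,"az":0}]'|grep -E "ee_|cont"; python3 -m inch '[{"gripper":5,"dx":0,"dy":0,"dz":0.01,"ax":0,"ay":0,"az":0},{"gripper":5,"dx":0,"dy":0,"dz":0.02,"ax":0,"ay":0,"az":0}]'|grep -E "ee_|cont"
```

```text
ee_pos: [0.5257, -0.0946, 0.129]
contact_force: [-0.2, 0.2, 0.1]
ee_pos: [0.526, -0.0947, 0.1268]
contact_force: [-0.4, -0.2, 5.9]
```

```bash
python3 -m inch '[{"gripper":5,"dx":0,"dy":0,"dz":0.01,"ax":0,"ay":0,"az":0},{"gripper":5,"dx":0,"dy":0,"dz":0.02,"ax":0,"ay":0,"az":0}]'|grep -E "ee_|cont"
```

```text
ee_pos: [0.5261, -0.0947, 0.1245]
contact_force: [-0.3, 0.0, 7.4]
```

The drag step (about 6 N, then 7.4 N) shows both plates gripping, roughly 7–9 N each. I'll hold and check.

```bash
python3 -m inch '[{"gripper":5,"dx":0,"dy":0,"dz":0,"ax":0,"ay":0,"az":0},{"gripper":5,"dx":0,"dy":0,"dz":0,"ax":0,"ay":0,"az":0},{"gripper":5,"dx":0,"dy":0,"dz":0,"ax":0,"ay":0,"az":0},{"gripper":5,"dx":0,"dy":0,"dz":0,"ax":0,"ay":0,"az":0},{"gripper":5,"dx":0,"dy":0,"dz":0,"ax":0,"ay":0,"az":0},{"gripper":5,"dx":0,"dy":0,"dz":0,"ax":0,"ay":0,"az":0}]'
python3 - <<'E'
from workcell import robot
import cv2
d=robot.read_camera("side");cv2.imwrite("pics/c8.png",cv2.resize(d["frame"][170:310,300:440],(560,560),interpolation=2))
E
```

```text
time: 23.68
ee_pos: [0.5259, -0.0947, 0.1244]
tool_rot: [2.495, 1.909, 0.0]
contact_force: [-1.3, 0.2, 5.5]
width: 0.0133
grasp_force: 59.4
```

View pics/c8.png

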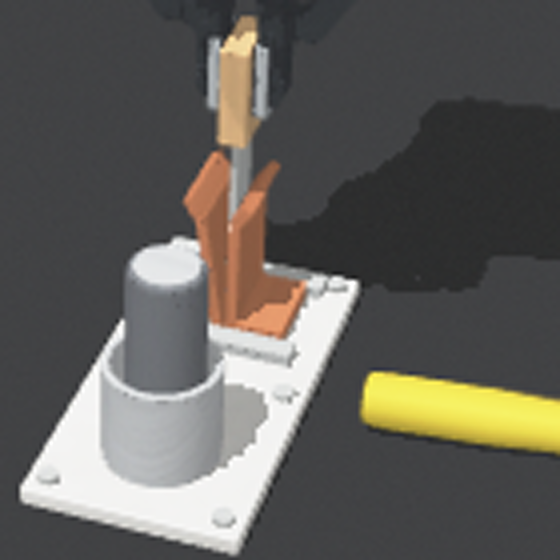

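The blade, near (359,215), sits upright between both plates and is held by the fingers. The capacitor stands upright in the cup, near (341,245). The force is steady, so I'm handing in.

```bash
python3 -c "
from workcell import robot
print(robot.close_job())"
```

```text
the job is handed in; nothing more can be done
None
```

I've handed the job in (no verdict came back): the capacitor stands upright and released in the cup, and the gripper still holds the blade between the plates, each pressing it with an estimated 7–9 N; seating the capacitor pushed it down with about 45 N, close to the 50 N limit.

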